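Spring check of a trimming jig's end stop

TASK

Check the spring of the trimming jig's end stop: with the fingertips, press the yellow corner of the upright plate back until the black pointer stands at the red mark on the white scale, without forcing it past the mark, and keep it there for about a second. Then let go, so that the plate springs all the way back to its rest. Press only from the front, on the yellow corner: do not pinch the plate, do not touch the pointer, do not shift the red mark, and leave the strips, tray, cup and screwdriver where they are.

Things in the scene. Friction and masses are not known exactly. Their poses are not given: they have to be found in the camera images.
- jig: plywood trimming jig bolted to the table, 210 (x) by 300 (y) by 18 mm. Origin on the table surface; board spans x -120 to 90, y -130 to 170 mm about it. Its +x points away from the robot (yaw within 26 degrees). White scale face at x -105 to 10, y 87 to 165, top 56 mm above the table; rubber stop post at x 30, y -76, top 98; low steel fence at x 70, top 42
- plate (a joint): turn of plate and pointer together about the vertical pivot, rad: 0 at rest, grows as the yellow corner is pressed to the jig's +x, hard stop at 0.42. A spring returns it: about 2 N on the yellow corner starts it, 7 N at 0.3. At rest the aluminium plate reaches 106 mm from the pivot towards the jig's -y, is 9 mm thick and stands 48 to 118 mm above the table
- pad: yellow plastic block on the plate's free upper front corner, the place to press: 34 mm wide, 46 mm high, 76 to 122 mm above the table, standing 16 mm out from the plate. Origin on the pivot axis 18 mm above the table, not on the block (see point pad_face); x is the way to press, y runs along the plate to the pivot. It turns with the plate
- pad_face (a point): centre of the yellow block's front face, which looks towards the robot (along its own -x), 99 mm above the table and 87 mm from the pivot axis. Press along its +x axis. The space before it, on the robot's side, is free of anything higher than 30 mm above the table
- pivot (a point): top of the vertical pivot post on which plate and pointer turn: at x -20, y 0 in the jig's frame, 126 mm above the table
- plate_back: dark steel backing sheet, 94 by 68 mm, on the rear face of the plate (its jig +x side); not to be touched. Origin on the pivot axis, 18 mm above the table
- pointer: black pointer bar 6 mm wide, narrowing to 3 mm, from the pivot along the plate's +y, 63 mm above the table; not to be touched. Origin on the pivot axis, 18 mm above the table. It turns with the plate; its tip moves to the jig's -x, 1.5 times as far as the yellow corner moves to +x
- pointer_tip (a point): tip of the black pointer, 130 mm from the pivot axis and 63 mm above the table
- mark (a joint): place of the red mark round the same pivot, rad, between 0.12 and 0.30 at the start: the pointer stands exactly at the mark when joint plate equals joint mark (0.01 rad is 1.3 mm at the pointer's tip)
- mark_point (a point): where the pointer tip is when exactly at the red mark, 130 mm from the pivot axis. The mark is a red tab 10 mm wide (along the scale), 22 mm long, just beyond this point on the white scale, top 63 mm above the table. The point's x axis runs along the scale, back towards the pointer's rest
- strips: three black plastic strips bonded into one loose stack, 22 by 85 by 12 mm, lying on the plywood in front of the plate, its top 30 mm above the table. Origin at the centre of its underside, its length along y
- tray: loose cream-coloured open tray on the table beside or behind the jig, 85 (x) by 120 (y) by 45 mm high. Origin at the centre of its underside
- cup: loose blue cup, 72 mm wide at the rim, 85 mm high, beside or behind the jig. Origin at the centre of its underside
- screwdriver: loose screwdriver lying on the table on the jig's +y side, along x. Origin at its underside near mid-length

How it is judged:
On the way:
1. the fingers hold the yellow corner pressed so that the pointer tip is within 5 mm of the red mark's centre, for 0.6 s (x of pointer_tip in the frame of mark_point between -0.005 and 0.005 m and contact force between the fingers and pad above 0.5 N), for 0.6 s.
At the end, for the whole second after the job is handed in: The plate is released and back at rest (within 0.02 rad of 0, not moving), the red mark is within 3 mm of where it was, and strips, tray, cup and screwdriver are within 20 mm of where they stood (value of joint plate below 0.02 rad and velocity of joint plate between -0.05 and 0.05 rad/s and distance of mark_point from where it was at the start of the episode below 0.003 m and distance of each of strips, tray, cup, screwdriver from where it was at the start of the episode below 0.02 m); the robot touches nothing.
It fails at once if the pointer is forced more than 12 mm past the red mark's centre (x of pointer_tip in the frame of mark_point below -0.012 m).
It fails at once if the pointer is touched (contact force between any of the fingers, the arm and pointer above 0.5 N).
It fails at once if the back of the plate is touched (plate pinched or hooked) (contact force between any of the fingers, the arm and plate_back above 0.5 N).
It fails at once if the red mark is shifted by more than 3 mm (distance of mark_point from where it was at the start of the episode above 0.003 m).
It fails at once if a bystander is moved, lifted or carried by more than 20 mm (distance of any of strips, tray, cup, screwdriver from where it was at the start of the episode above 0.02 m).
It also fails if it takes over 45 s, if anything falls off the work surface, if the arm or the gripper's body presses on something with over 40 N, if the wrist force passes 120 N, or if a joint passes its speed limit or range.

ROBOT

A 7-joint arm with a two-finger parallel gripper is mounted at the origin on the work surface. World frame = base frame: x ahead of the robot, y to its left, z up, the work surface at z = 0. Lengths are in m, angles in rad, forces in N, time in s.
With the tool pointing down it reaches from about 0.425 to 0.975 m from the base axis. Payload 16.7 kg.
Tool frame: the origin (TCP) lies midway between the tips of the shut fingers; the grasp point (between the pads) lies 19 mm behind it; x points along the fingers, y is the direction in which the jaws open and shut, and the axes are right-handed (so a half turn about x gives the same grasp; the last joint's range is limited). The gripper opens to 85 mm and grips with 20 to 120 N. Pads are 22 mm wide; open, the fingers measure 114 mm over their backs; the gripper's body (76 mm by 85 mm) begins 54 mm behind the grasp point. The pads swing forward as they close: fully open they stand 13 mm farther back than shut.
Start: joints at [1.103, 0.426, 0.074, 1.606, -0.034, 1.111, -0.067], TCP at [0.211, -0.641, 0.231] pointing down, gripper open.
Joint ranges: [-2.85, 2.85], [-0.5, 2.14], [-1.23, 1.37], [0.21, 2.46], [-1.02, 4.16], [0.16, 2.05], [-2.73, 2.73]. Speed limits (rad/s): [1.89, 1.89, 2.39, 2.39, 3.01, 3.01, 3.01].

INTERFACE

Orientations are given as a unit quaternion [w, x, y, z].
In Python, from plant import status, vision, bot gives the robot as it stands.
- The arm moves only by the tool play_rows, never from a script. Its argument "steps" is a list of rows, each a list of 3 entries, a list of its own where there are three numbers: the turn, a rotation vector about the tool's x, y, z in degrees, then the shift along the tool's x, y, z in cm, then the finger opening in cm, from 0 to 8.54. A call has 1 to 5 rows; each row shifts and turns the commanded pose from where the row before left it, along the tool's axes as they then stand; what a row does not reach is not made up. A row lasts 1/8 s, in which the tool goes at most 62.5 mm and 10.7 degrees, less where a joint would pass 70% of its speed; a pose out of reach is approached as far as the arm can. A call is refused whole if a number of a shift passes 6.25 or a number of a turn 10.7, either way. A call with a gripper value outside its range is refused whole. The fingers move at their own pace and stop on an object; the grip force is fixed at half the most. Time passes only in rows, so rows that do not move let the fingers close. It gives the time, the measured TCP pose, the force and the opening at its end, in the units of the state.
- status.sense(): the state, without advancing time (a new reading comes with each control period).
- vision.camera(name): name is "scene" or "top" or "wrist"; returns the picture (480x640x3 uint8, red, green, blue); there is no depth.
- vision.camera_params(name): a dict with "K" (3x3 intrinsics, pixels), "extrinsics" (4x4, takes a point from camera to world coordinates); the wrist camera has in their place "T_tool_cam" (4x4, takes a point from camera to tool coordinates, whose origin is the TCP and whose axes are the tool frame's). Camera axes: x right, y down, z forward; pixel columns grow to the right and rows downward; lengths in m; the calibration is good to about 2 mm. A picture is of the moment at which its call begins: read the wrist's pose just before it. camera_params takes no time and is no camera call.
- bot.job_done(): hands the job in, once; it reports no verdict.
The state is a dict: "time": time; "qpos": joint angles; "dq": joint speeds; "joint_torque": joint torques, N m; "eef_pos": TCP position; "tcp_rot": TCP orientation; "wrist_force": force on the tool from outside, world axes, zero at the start; "ft_torque": the same for the moment, N m; "grip_width": opening from 0.0 (shut) to 1.0 (fully open).
Only numpy, scipy, OpenCV 4.12 (cv2) and the standard library are available. Lean on these libraries where they do the work, as an engineer would, in place of code of your own. Each camera call takes 0.05 s, during which the arm holds its last target. There are 200 camera calls.

## Working session

There is one attempt and no reset: what is moved stays moved. The work goes in short steps, Python scripts to look and compute and a tool call to move; the robot and the scene stay as the last step left them, time stands still between calls to the robot, and variables do not carry over. Pictures are saved under pics/ and viewed, about 8 in all and at most 12, crops included, and the job is handed in when it is done.

Besides the shell and the picture viewer there is one more tool, called as a command line: name --argument value ..., lists and objects as JSON in quotes. play_rows: Moves the arm, as the interface text tells. Its arguments: {"type":"object","properties":{"steps":{"type":"array","items":{"type":"array"}}},"required":["steps"]}

```bash
mkdir -p pics
python3 - <<'E'
from plant import status, vision, bot
import cv2,json
s=status.sense();print({k:s[k] for k in('time','eef_pos','tcp_rot','wrist_force','grip_width')})
for n in('scene','top'):
    cv2.imwrite(f'pics/{n}0.png',vision.camera(n)[:,:,::-1]);p=vision.camera_params(n);print(n,p)
E
```

```text
{'time': 0.0, 'eef_pos': array([ 0.21073829, -0.64082728,  0.23062659]), 'tcp_rot': array([-0.11141979, -0.69809798, -0.11229615,  0.69830825]), 'wrist_force': array([0.45055918, 0.16095103, 1.20971412]), 'grip_width': 0.998268417224845}
scene {'K': array([[486.46278302,   0.        , 325.50212664],
       [  0.        , 486.46278302, 246.23783904],
       [  0.        ,   0.        ,   1.        ]]), 'extrinsics': array([[ 0.5978682 ,  0.63368326, -0.49091662,  1.12105896],
       [ 0.80154611, -0.47932691,  0.35744866, -0.2901363 ],
       [-0.00880031, -0.6071995 , -0.79450067,  0.8926471 ],
       [ 0.        ,  0.        ,  0.        ,  1.        ]])}
top {'K': array([[441.82041429,   0.        , 315.7385323 ],
       [  0.        , 441.82041429, 242.23567758],
       [  0.        ,   0.        ,   1.        ]]), 'extrinsics': array([[ 0.00898084, -0.98803226,  0.15398568,  0.4965532 ],
       [-0.99942387, -0.00382856,  0.03372348,  0.04636058],
       [-0.03273034, -0.15419983, -0.98749741,  1.02932795],
       [ 0.        ,  0.        ,  0.        ,  1.        ]])}
```

View pics/top0.png

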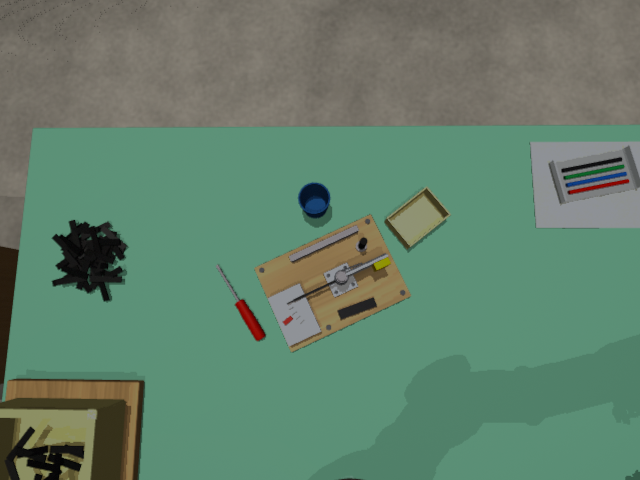

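View pics/scene0.png

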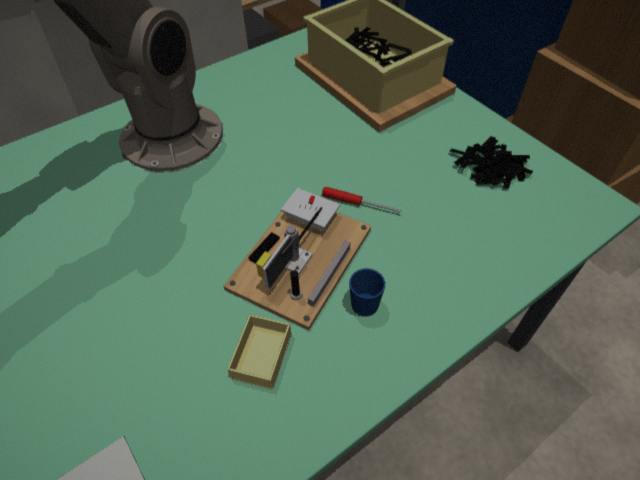

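The top view shows the jig at about (335,283), with the yellow pad at (382,264), pivot at (342,277), pointer tip near (289,303) and red tab near (288,321). The scene view agrees. Next I measure these with masks and rays.

```bash
cat > h.py <<'E'
import numpy as np,cv2
from plant import status,vision
from scipy.spatial.transform import Rotation as R
def quat(q): return R.from_quat([q[1],q[2],q[3],q[0]])
def cast(p,uv,z,T=None):
    T=p['extrinsics'] if T is None else T
    d=T[:3,:3]@np.linalg.solve(p['K'],[uv[0],uv[1],1.]); o=T[:3,3]
    return o+d*(z-o[2])/d[2]
def blobs(im,lo,hi,mn=6):
    h=cv2.cvtColor(im,cv2.COLOR_RGB2HSV); m=cv2.inRange(h,lo,hi)
    n,l,s,c=cv2.connectedComponentsWithStats(m); return [(s[i],c[i]) for i in range(1,n) if s[i][4]>=mn]
E
python3 - <<'E'
from h import *
for n in('top','scene'):
    im=cv2.imread(f'pics/{n}0.png')[:,:,::-1].copy();p=vision.camera_params(n)
    for nm,lo,hi,z in(('yel',(24,190,120),(34,255,255),.122),('red',(0,150,120),(8,255,255),.063)):
        for s,c in blobs(im,lo,hi): print(n,nm,s,c.round(1),cast(p,c,z).round(4))
im=cv2.imread('pics/top0.png')[225:360,245:420]
a=cv2.resize(im,None,fx=4.5,fy=4.4,interpolation=cv2.INTER_CUBIC);cv2.imwrite('pics/c1.png',a)
E
```

```text
top yel [374 257  17  13 116] [381.9 263.2] [ 0.5949 -0.0589  0.122 ]
top red [570 179  59  14 177] [599.2 185.8] [ 0.7759 -0.5468  0.063 ]
top red [236 301  27  39 317] [249.1 320.2] [0.4759 0.2222 0.063 ]
top red [284 316   8   9  36] [287.5 320. ] [0.477  0.1389 0.063 ]
scene red [323 187  38  14 199] [341.5 193.5] [0.5066 0.2059 0.063 ]
scene red [309 196   5   7  22] [311.4 198.8] [0.4775 0.1398 0.063 ]
```

View pics/c1.png

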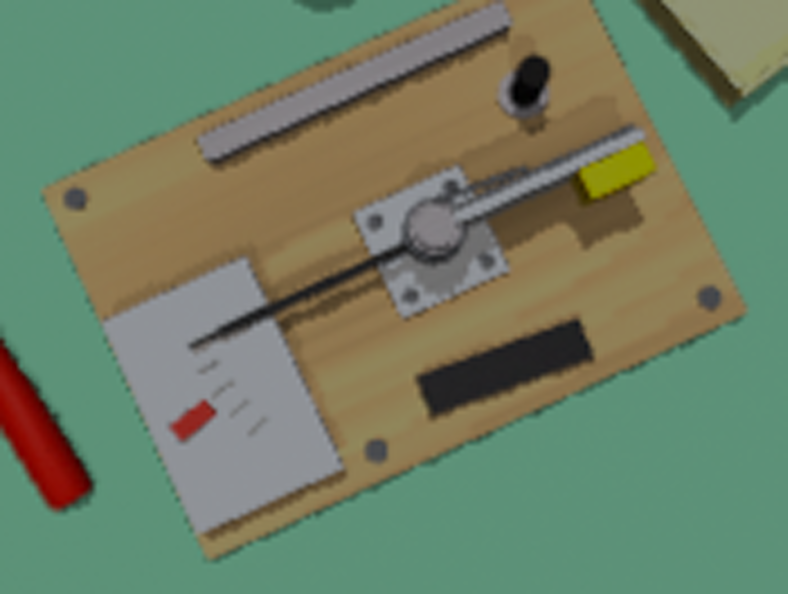

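The crop shows the pivot cap at (435,224), pointer tip at (191,347), red tab at (193,421) and the pad's front edge running about (593,201) to (655,172). The strips are at (505,367).

Run:
```python
from h import *
p=vision.camera_params('top');f=lambda u,v,z:cast(p,(245+(u+.5)/4.5-.5,225+(v+.5)/4.4-.5),z)
pv=f(435,224,.126);tip=f(191,347,.063);red=cast(p,(287.5,320),.063);red2=np.array([.4775,.1398,.063]);pad=cast(p,(381.9,263.2),.122)
print('pv',pv,'tip',tip,'pad',pad)
n=lambda v:np.hypot(v[0],v[1]);a=lambda v:np.arctan2(v[1],v[0])
print('lens tip,red,pad',n(tip-pv),n(red-pv),n(pad-pv),'angles',a(tip-pv),a(red-pv),a(red2-pv),'mark',a(red-pv)-a(tip-pv))
y=(tip-pv)[:2]/n(tip-pv);x=np.array([y[1],-y[0]]);yaw=np.arctan2(x[1],x[0]);print('yaw',yaw,np.degrees(yaw))
print('pad in jig',(pad-pv)[:2]@x,(pad-pv)[:2]@y)
# fence & pad edges yaw check
for q,r,z in(((202,143),(505,5),.042),((593,201),(655,172),.122)):
    d=f(*r,z)-f(*q,z);print('edge yaw',np.degrees(np.arctan2(-d[0],-d[1])) , np.degrees(np.arctan2(d[0],-d[1])))
s=status.sense();Rt=quat(s['tcp_rot']).as_matrix();print(Rt.round(3))
face=pv[:2]-.087*y-.0205*x;print('face',face)
```

```text
pv [0.56880611 0.02439908 0.126     ] tip [0.51234233 0.14049847 0.063     ] pad [ 0.59497958 -0.05902772  0.122     ]
lens tip,red,pad 0.12910160647840152 0.146733797881106 0.08743616022631341 angles 2.0234563664660707 2.246799195913783 2.2401531533514483 mark 0.22334282944771244
yaw 0.45266003967117413 25.935509827382692
pad in jig -0.012950018980654053 -0.08647184006092533
edge yaw -25.49270278706532 25.49270278706532
edge yaw -25.851304737308126 25.851304737308126
[[-0.     0.312 -0.95 ]
 [ 0.001 -0.95  -0.312]
 [-1.    -0.001  0.   ]]
face [ 0.58842098 -0.06280474]
```

Lengths check out: tip 129 mm (130 given), pad 86.5 mm (87 given), and yaw about 25.8° by three measures. The mark comes out near 0.223 rad. Moving to a hover in front of the pad with the fingers shut.

play_rows --steps '[[[0,0,0],[0,-2.5,-3],0],[[0,0,0],[0,-3.8,-4.3],0],[[0,0,0],[0,-3.8,-4.3],0],[[0,0,0],[0,-3.8,-4.3],0],[[0,0,0],[0,-3.8,-4.3],0]]'

```text
time: 0.72
eef_pos: [0.3481, -0.4081, 0.2312]
tcp_rot: [-0.112, -0.698, -0.112, 0.698]
wrist_force: [0.7, -0.6, 0.1]
grip_width: 0.002
```

play_rows --steps '[[[0,0,0],[0,-3.8,-4.3],0],[[0,0,0],[0,-3.8,-4.3],0],[[0,0,0],[0,-3.8,-4.3],0],[[0,0,0],[0,-3.8,-4.3],0],[[0,0,0],[0,-3.8,-4.3],0]]'

```text
time: 1.35
eef_pos: [0.4929, -0.1606, 0.2313]
tcp_rot: [-0.112, -0.698, -0.112, 0.698]
wrist_force: [0.2, -1.2, 0.3]
grip_width: -0.001
```

play_rows --steps '[[[-7,0,0],[0,0,0],0],[[-7,0,0],[0,0,0],0],[[0,0,0],[0,0,0],0],[[0,0,0],[0,0,0],0]]'

```text
time: 1.85
eef_pos: [0.4922, -0.1624, 0.2312]
tcp_rot: [-0.195, -0.68, -0.195, 0.68]
wrist_force: [-0.6, 0.4, -0.2]
grip_width: 0.002
```

```bash
cat > go.py <<'E'
from h import *
import sys
# tool shift (cm) to target xyz
s=status.sense();M=quat(s['tcp_rot']).as_matrix();t=np.array(list(map(float,sys.argv[1:4])))
print('t',s['time'],'pos',s['eef_pos'].round(4),'x',M[:,0].round(3),'-z heading',np.degrees(np.arctan2(-M[1,2],-M[0,2])).round(2),'shift cm',(M.T@(t-s['eef_pos'])*100).round(2),'F',s['wrist_force'].round(2),s['grip_width'])
E
python3 go.py .533 -.090 .2
```

```text
t 1.85 pos [ 0.4922 -0.1624  0.2312] x [-0.  0. -1.] -z heading 32.02 shift cm [ 3.12 -3.98 -7.3 ] F [-0.58  0.4  -0.15] 0.0024551878407420747
```

play_rows --steps '[[[0,0,0],[2,-2,-3.6],0],[[0,0,0],[3,-2,-3.7],0],[[0,0,0],[4.5,0,0],0],[[0,0,0],[4.6,0,0],0],[[0,0,0],[0,0,0],0]]'

```text
time: 2.48
eef_pos: [0.5307, -0.0893, 0.0879]
tcp_rot: [-0.195, -0.678, -0.196, 0.681]
wrist_force: [0.2, -0.2, 0.6]
grip_width: 0.001
```

```bash
python3 go.py .5785 -.0676 .09
python3 - <<'E'
from h import *
a=vision.camera('top')[225:360,245:420];a=cv2.resize(a,None,fx=4.5,fy=4.4,interpolation=cv2.INTER_CUBIC)
cv2.imwrite('pics/c2.png',a[:,:,::-1])
E
```

```text
t 2.475 pos [ 0.5307 -0.0893  0.0879] x [-0.006  0.001 -1.   ] -z heading 32.12 shift cm [-0.24  0.7  -5.2 ] F [ 0.19 -0.19  0.62] 0.0009193548696638681
```

View pics/c2.png

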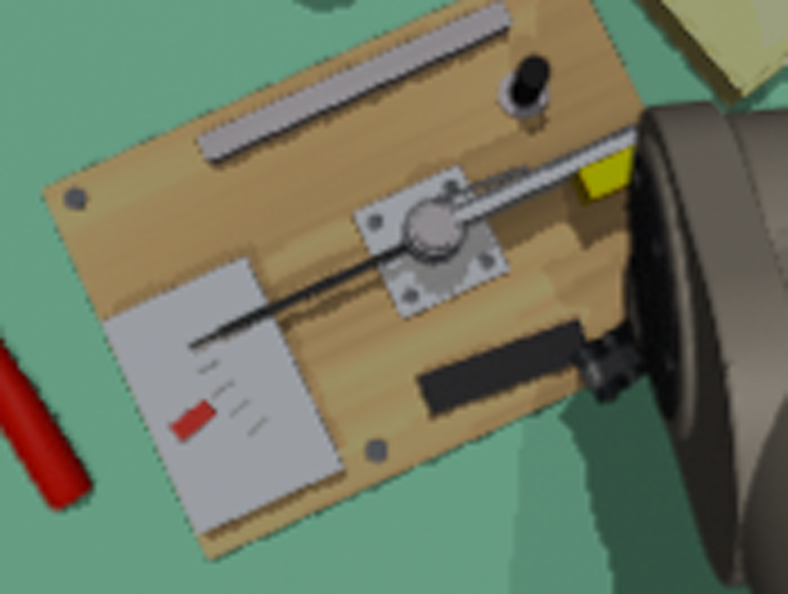

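The pointer and mark stay visible with the arm in place, pivot at (435,224) and tip at (191,347). Approaching to about 1 cm short of contact.

play_rows --steps '[[[0,0,0],[0,0.4,-1.5],0],[[0,0,0],[0,0.3,-1.5],0],[[0,0,0],[0,0,-1],0],[[0,0,0],[0,0,-0.4],0],[[0,0,0],[0,0,0],0]]'

```text
time: 3.15
eef_pos: [0.5738, -0.0718, 0.0903]
tcp_rot: [-0.196, -0.679, -0.196, 0.679]
wrist_force: [0.9, -0.8, 0.2]
grip_width: 0.002
```

```bash
python3 go.py .5785 -.0676 .09
cat > ang.py <<'E'
from h import *
p=vision.camera_params('top');im=vision.camera('top');K=4
pv=np.array([.5688,.0244]);a0=2.0235-0.0
# sample dark pointer pixels: z=.063 plane, radius 70..125 about pivot
g=im.max(axis=2).astype(float);v,u=np.mgrid[270:350,265:345]
P=np.array([cast(p,q,.063)[:2] for q in zip(u.ravel(),v.ravel())])-pv
r=np.hypot(*P.T);th=np.arctan2(P[:,1],P[:,0])-a0
w=np.clip(75-g[270:350,265:345].ravel(),0,None)*(r>.095)*(r<.133)*(th>-.08)*(th<.5)
m=(w*th).sum()/max(w.sum(),1e-9);print('pointer',m.round(4),'spread',np.sqrt((w*(th-m)**2).sum()/w.sum()).round(3),'n',(w>0).sum())
for s,c in blobs(im,(0,150,120),(8,255,255)):
    if 270<c[0]<330: q=cast(p,c,.063)[:2]-pv;print('mark',(np.arctan2(q[1],q[0])-a0).round(4),s[4])
E
python3 ang.py
```

```text
t 3.15 pos [ 0.5738 -0.0718  0.0903] x [-0.  0. -1.] -z heading 32.23 shift cm [ 0.03 -0.1  -0.62] F [ 0.89 -0.79  0.24] 0.002074160477553623
pointer -0.0052 spread 0.01 n 24
mark 0.2237 36
```

play_rows --steps '[[[0,0,0],[0,0,-0.4],0],[[0,0,0],[0,0,-0.4],0],[[0,0,0],[0,0,-0.4],0],[[0,0,0],[0,0,-0.3],0],[[0,0,0],[0,0,0],0]]'

```text
time: 3.82
eef_pos: [0.5865, -0.0642, 0.0902]
tcp_rot: [-0.196, -0.679, -0.196, 0.679]
wrist_force: [-2.2, -4.1, 1.4]
grip_width: -0.002
```

```bash
python3 go.py .5785 -.0676 .09;python3 ang.py
```

```text
t 3.825 pos [ 0.5865 -0.0642  0.0902] x [-0. -0. -1.] -z heading 32.2 shift cm [ 0.02 -0.13  0.86] F [-2.15 -4.07  1.42] -0.001929014946855283
pointer 0.0873 spread 0.01 n 26
mark 0.2237 36
```

play_rows --steps '[[[0,0,0],[0,0,-0.3],0],[[0,0,0],[0,0,-0.3],0],[[0,0,0],[0,0,-0.3],0],[[0,0,0],[0,0,0],0]]'

```text
time: 4.38
eef_pos: [0.5937, -0.0602, 0.0902]
tcp_rot: [-0.196, -0.679, -0.196, 0.68]
wrist_force: [-3.3, -7.5, 0.7]
grip_width: 0.003
```

```bash
python3 go.py .5785 -.0676 .09;python3 ang.py
```

```text
t 4.375 pos [ 0.5937 -0.0602  0.0902] x [-0.001 -0.001 -1.   ] -z heading 32.16 shift cm [ 0.02 -0.18  1.68] F [-3.32 -7.53  0.69] 0.0029801494546247893
pointer 0.1878 spread 0.01 n 25
mark 0.2237 36
```

play_rows --steps '[[[0,0,0],[0,0.1,-0.2],0],[[0,0,0],[0,0,-0.1],0],[[0,0,0],[0,0,0],0]]'

```text
time: 4.8
eef_pos: [0.5965, -0.0591, 0.0901]
tcp_rot: [-0.196, -0.679, -0.196, 0.68]
wrist_force: [-5.0, -5.9, 1.5]
grip_width: -0.001
```

```bash
python3 go.py .5785 -.0676 .09;python3 ang.py
python3 - <<'E'
from h import *
a=vision.camera('top')[225:360,245:420];a=cv2.resize(a,None,fx=4.5,fy=4.4,interpolation=cv2.INTER_CUBIC)
cv2.imwrite('pics/c3.png',a[:,:,::-1])
E
```

```text
t 4.8 pos [ 0.5965 -0.0591  0.0901] x [-0.001 -0.001 -1.   ] -z heading 32.18 shift cm [ 0.02 -0.24  1.98] F [-4.99 -5.93  1.47] -0.0005294409128335282
pointer 0.2244 spread 0.01 n 26
mark 0.2237 36
```

View pics/c3.png

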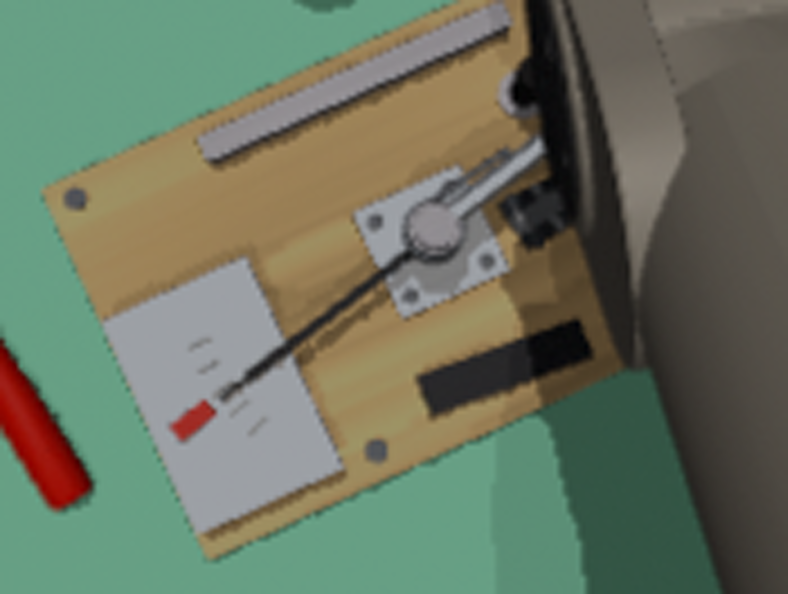

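The pointer tip at (225,393) lies on the line from the pivot to the red tab's centre at (193,421). Holding here for just over a second.

play_rows --steps '[[[0,0,0],[0,0,0],0],[[0,0,0],[0,0,0],0],[[0,0,0],[0,0,0],0],[[0,0,0],[0,0,0],0],[[0,0,0],[0,0,0],0]]'

```text
time: 5.52
eef_pos: [0.5964, -0.0591, 0.0901]
tcp_rot: [-0.196, -0.679, -0.196, 0.68]
wrist_force: [-3.9, -5.9, 0.5]
grip_width: 0.0
```

play_rows --steps '[[[0,0,0],[0,0,0],0],[[0,0,0],[0,0,0],0],[[0,0,0],[0,0,0],0],[[0,0,0],[0,0,0],0],[[0,0,0],[0,0,0],0]]'

```text
time: 6.15
eef_pos: [0.5964, -0.0591, 0.0901]
tcp_rot: [-0.196, -0.679, -0.196, 0.68]
wrist_force: [-4.5, -5.7, 1.7]
grip_width: 0.0
```

```bash
python3 ang.py
```

```text
pointer 0.223 spread 0.01 n 24
mark 0.2237 36
```

Held at the mark for 1.25 s or more. Backing off along the approach: slowly at first, then well clear.

play_rows --steps '[[[0,0,0],[0,0,0.5],0],[[0,0,0],[0,0,0.8],0],[[0,0,0],[0,0,1],0],[[0,0,0],[0,0,1.5],0],[[0,0,0],[0,0,2],0]]'

```text
time: 6.82
eef_pos: [0.5473, -0.0899, 0.0905]
tcp_rot: [0.196, 0.68, 0.196, -0.679]
wrist_force: [-1.1, 0.1, -0.4]
grip_width: -0.002
```

play_rows --steps '[[[0,0,0],[-1.5,0,1],0],[[0,0,0],[-3,0,0],0],[[0,0,0],[-4,0,0],0],[[0,0,0],[0,0,0],0],[[0,0,0],[0,0,0],0]]'

```text
time: 7.45
eef_pos: [0.5394, -0.0949, 0.1759]
tcp_rot: [0.196, 0.68, 0.196, -0.679]
wrist_force: [0.3, 1.0, 0.2]
grip_width: 0.003
```

```bash
python3 go.py .53 -.09 .17;python3 ang.py
python3 - <<'E'
from h import *
b=cv2.imread('pics/top0.png');a=vision.camera('top')[:,:,::-1]
d=cv2.absdiff(a,b).max(2)[170:350,200:460]
cv2.imwrite('pics/c4.png',cv2.resize(a[170:350,200:460],None,fx=3,fy=3,interpolation=cv2.INTER_CUBIC))
for s,c in blobs(a[:,:,::-1].copy(),(0,150,120),(8,255,255)): print('red',c.round(1),s[4])
E
```

```text
t 7.45 pos [ 0.5394 -0.0949  0.1759] x [ 0.001 -0.    -1.   ] -z heading 32.19 shift cm [ 0.58 -0.92  0.54] F [0.31 1.03 0.21] 0.0028153273892318766
pointer -0.0052 spread 0.01 n 24
mark 0.2237 36
red [598.5 186.1] 197
red [249.1 320. ] 371
red [287.7 319.9] 36
```

View pics/c4.png

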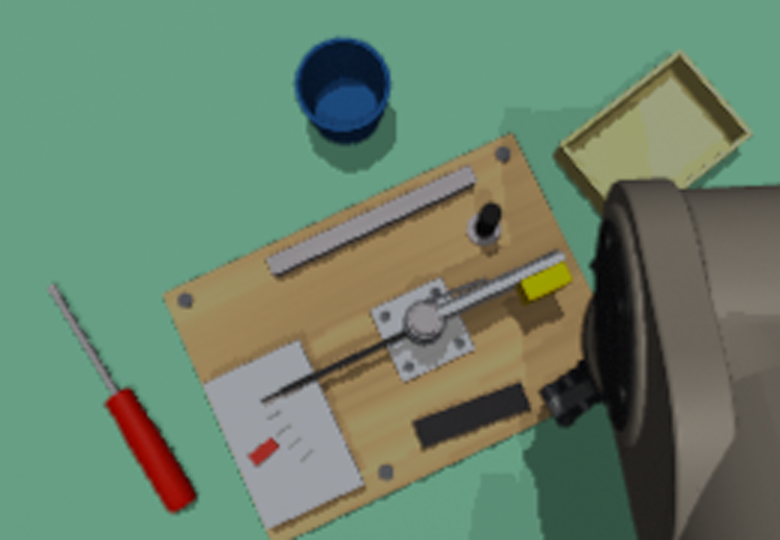

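The plate is back at rest, with the pointer at −0.0052 as before pressing. Mark, strips, tray, cup and screwdriver look unmoved, and the gripper is clear.

```bash
python3 -c "
from plant import bot;print(bot.job_done())"
```

```text
the job is handed in; nothing more can be done
None
```

I pressed the yellow corner from the front with shut fingers until the pointer stood at the red mark, held it, and let the plate spring back. The job is handed in; it reports no verdict.

- **Press:** the top camera read the pointer at 0.223–0.224 rad against the mark at 0.224 rad, well within the 5 mm allowed. I held it there for at least 1.25 s at about 7 N.
- **Release:** I then backed off and raised the tool clear. The pointer read −0.005 rad, the same as before pressing, and the wrist force was about zero.
- **Surroundings:** the red mark was within 0.3 pixel (under 1 mm) of its first position. The strips, tray, cup and screwdriver looked unmoved by eye in the last picture; I measured only the screwdriver's red handle, which was within 0.2 pixel.

During the press the force had an unexpected sideways part of about 4 N. I took it for friction on the turning pad and did not check it further. No check failed.

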